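Put the mixed-up caps back on their own paint cans

ROBOT

A 7-joint arm with a two-finger parallel gripper is mounted at the origin on a cart in front of the work surface, level with it; the furniture and walls round the work are solid. World frame = base frame: x ahead of the robot, y to its left, z up, the work surface at z = 0. Lengths are in m, angles in rad, forces in N, time in s.
With the tool pointing down it reaches from about 0.4 to 0.9 m from the base axis. Payload 5.5 kg.
Tool frame: the origin (TCP) lies midway between the tips of the shut fingers; the grasp point (between the pads) lies 19 mm behind it; z points along the fingers, y is the line along which they close (so a half turn about z gives the same grasp; the last joint's range is limited). The gripper opens to 85 mm and grips with 20 to 120 N. Pads are 22 mm wide; open, the fingers measure 114 mm over their backs; the gripper's body (76 mm by 85 mm) begins 54 mm behind the grasp point. The pads swing forward as they close: fully open they stand 13 mm farther back than shut.
Start: joints at [-0.889, 0.501, -0.427, 1.55, 0.221, 1.138, -0.21], TCP at [0.264, 0.594, 0.204] pointing down, gripper open.
Joint ranges: [-2.88, 2.88], [-0.31, 2.03], [-1.54, 1.56], [0.2, 2.42], [-1.41, 4.55], [0.19, 2.02], [-2.57, 2.57]. Speed limits (rad/s): [2.57, 2.57, 3.14, 3.14, 3.14, 3.14, 3.14].

INTERFACE

Orientations are given as a unit quaternion [w, x, y, z].
In Python, from plant import manip, viewer, models gives the robot as it stands.
- The arm moves only by the shell command python3 -m inch 'ROWS'. ROWS is a JSON object whose one key "series" holds a list of rows, each an object with "linear": the shift along the world's x, y, z in mm, a list of three; "turn": the turn, a rotation vector about the world's x, y, z in degrees, a list of three; "gripper": the closure, from -1 (fully open) to 1 (shut). In form: {"series": [{"linear": [dx, dy, dz], "turn": [ax, ay, az], "gripper": gripper}, ...]}. A call has 1 to 8 rows; each row shifts and turns the commanded pose from where the row before left it; what a row does not reach is not made up. A row lasts 1/8 s, in which the tool goes at most 62.5 mm and 10.7 degrees, less where a joint would pass 70% of its speed; a pose out of reach is approached as far as the arm can. A call with a gripper value outside its range is refused whole. The fingers move at their own pace and stop on an object; the grip force is fixed at half the most. Time passes only in rows, so rows that do not move let the fingers close. It gives the time, the measured TCP pose, the force, the opening and the grip force at its end, in the units of the state.
- manip.state(): the state, without advancing time (a new reading comes with each control period).
- viewer.capture(name): name is "side" or "top" or "wrist"; returns the picture (420x560x3 uint8, red, green, blue); there is no depth.
- viewer.calibration(name): a dict with "intrinsics" (3x3 intrinsics, pixels), "dist" ([k1, k2, p1, p2, k3] as OpenCV has them; the pictures are not rectified), "world_from_camera" (4x4, takes a point from camera to world coordinates). Camera axes: x right, y down, z forward; pixel columns grow to the right and rows downward; lengths in m; the calibration is good to about 2 mm. A picture is of the moment at which its call begins: read the wrist's pose just before it. calibration takes no time and is no camera call; for the wrist camera it gives the pose at the moment of the call.
- manip.job_done(): hands the job in; it is judged then, once.
Trained networks look in the newest picture that a camera, given by its name, has taken for a name from the list of things; names that differ only in an ending like _2 or _b are one class to them, and where a whole thing is asked for, a point or a joint stands for the part that bears it (a point fixed in the world has none). Each returns a list of dicts, best first, with "p" (0 to 1); they miss things now and then, are a little off and sometimes report something else, mostly with a low value. They report only what shows in the picture. A call takes as long as a camera call. They do not tell look-alikes from the thing itself.
- models.find_in(target, camera): "pixel" ([column, row] in pixels, amid what is visible of it).
- models.cut_out(target, camera): "region" (420x560 bool, what is visible of it) and "pixel" ([column, row] in pixels, amid what is visible of it).
The state is a dict: "time": time; "joint_pos": joint angles; "joint_velocities": joint speeds; "joint_efforts": joint torques, N m; "tool_pos": TCP position; "orientation": TCP orientation; "contact_force": force on the tool from outside, world axes, zero at the start; "wrist_torque": the same for the moment, N m; "width": finger opening in m; "grip_force": force on a finger pad.
Only numpy, scipy, OpenCV 4.12 (cv2) and the standard library are available. Lean on these libraries where they do the work, as an engineer would, in place of code of your own. Each camera call takes 0.05 s, during which the arm holds its last target. There are 200 camera calls.

TASK

After spraying, the caps of the three colour cans got mixed up: put each cap back on the can of its own colour (red on red, yellow on yellow, blue on blue), straight and fully down on the can. The cans and the grey-capped spray can must stay standing where they are; the spray-out board is free if you need somewhere to stand a cap meanwhile.

Things in the scene. Friction and masses are not known exactly. Their poses are not given: they have to be found in the camera images.
- can_red: squat red aerosol can, upright, loose, 0.27 to 0.48 kg; red body 72 mm in diameter, shoulder sloping in at 89 to 98 mm height. Origin: centre of its foot, z up. A cap's rim stands on the 61 mm wide ledge at height 100 mm, round a bright neck 49 mm in diameter (to 112 mm); a dome above leads it in (34 mm wide at 126 mm); white nozzle, 13 mm wide, up to 136 mm
- cap_red: red push-on can cap, round, stiff, 57 mm in diameter (59 mm at the bead, lowest 5 mm), 46 mm high, 20 to 45 g, open below (hollow 52 mm wide, 42 mm deep). Lifts straight off, does not clip. Origin: centre of its open underside, z up. Starts upright, fully down, on a can of another colour; grasp across it from above, fingertips about 10 mm above its rim
- can_yellow: squat yellow aerosol can, upright, loose, 0.27 to 0.48 kg; yellow body 72 mm in diameter, shoulder sloping in at 89 to 98 mm height. Origin: centre of its foot, z up. A cap's rim stands on the 61 mm wide ledge at height 100 mm, round a bright neck 49 mm in diameter (to 112 mm); a dome above leads it in (34 mm wide at 126 mm); white nozzle, 13 mm wide, up to 136 mm
- cap_yellow: yellow push-on can cap, round, stiff, 57 mm in diameter (59 mm at the bead, lowest 5 mm), 46 mm high, 20 to 45 g, open below (hollow 52 mm wide, 42 mm deep). Lifts straight off, does not clip. Origin: centre of its open underside, z up. Starts upright, fully down, on a can of another colour; grasp across it from above, fingertips about 10 mm above its rim
- can_blue: squat blue aerosol can, upright, loose, 0.27 to 0.48 kg; blue body 72 mm in diameter, shoulder sloping in at 89 to 98 mm height. Origin: centre of its foot, z up. A cap's rim stands on the 61 mm wide ledge at height 100 mm, round a bright neck 49 mm in diameter (to 112 mm); a dome above leads it in (34 mm wide at 126 mm); white nozzle, 13 mm wide, up to 136 mm
- cap_blue: blue push-on can cap, round, stiff, 57 mm in diameter (59 mm at the bead, lowest 5 mm), 46 mm high, 20 to 45 g, open below (hollow 52 mm wide, 42 mm deep). Lifts straight off, does not clip. Origin: centre of its open underside, z up. Starts upright, fully down, on a can of another colour; grasp across it from above, fingertips about 10 mm above its rim
- test_board: fixed white spray-out board, 110 x 110 x 18 mm, flat on the table with one painted stripe of each colour (flat paint, not raised); nothing stands on it. Origin: centre of its underside; its upper face is 18 mm above the table. Room to stand one cap
- grey_can: slim spray can with a grey cap and pale label, 66 mm in diameter, 136 mm high, loose, upright, already capped rightly: a bystander among the cans. Origin: centre of its underside
Mind the look-alikes: they are no part of the job. There is more than one size of the cap_red; the job needs the smaller. What is shaped like the cap_yellow but green is not meant.

How it is judged:
At the end, for the whole second after the job is handed in: Each cap stands on the can of its own colour, within 6 mm of centre, rim 95 to 104 mm above the can's foot, tilted under 0.08 rad; the three cans and the grey-capped spray can stand upright (under 0.05 rad), less than 30 mm from where they started; all released and at rest (horizontal distance between cap_red and can_red below 0.006 m and z of cap_red in the frame of can_red between 0.095 and 0.104 m and angle between each of cap_red, cap_yellow, cap_blue's own z axis and vertical below 0.08 rad and angle between each of can_red, can_yellow, can_blue, grey_can's own z axis and vertical below 0.05 rad and distance of each of can_red, can_yellow, can_blue, grey_can from where it was at the start of the episode below 0.03 m and linear speed of each of cap_red, can_red, cap_yellow, can_yellow, cap_blue, can_blue below 0.02 m/s and horizontal distance between cap_yellow and can_yellow below 0.006 m and z of cap_yellow in the frame of can_yellow between 0.095 and 0.104 m and horizontal distance between cap_blue and can_blue below 0.006 m and z of cap_blue in the frame of can_blue between 0.095 and 0.104 m); the robot touches nothing.
It fails at once if the red can is knocked over (angle between can_red's own z axis and vertical above 0.35 rad).
It fails at once if the yellow can is knocked over (angle between can_yellow's own z axis and vertical above 0.35 rad).
It fails at once if the blue can is knocked over (angle between can_blue's own z axis and vertical above 0.35 rad).
It fails at once if the grey-capped spray can is knocked over (angle between grey_can's own z axis and vertical above 0.35 rad).
It also fails if it takes over 109 s, if anything falls off the work surface, if the arm or the gripper's body presses on something with over 40 N, if the wrist force passes 120 N, or if a joint passes its speed limit or range.

## Working session

There is one attempt and no reset: what is moved stays moved. The work goes in short steps, Python scripts to look and compute and a shell command to move; the robot and the scene stay as the last step left them, time stands still between calls to the robot, and variables do not carry over. Pictures are saved under pics/ and viewed, at most 14 in all, crops included, and the job is handed in when it is done.

```bash
ls; mkdir -p pics; python3 - <<'E'
from plant import manip, viewer, models
import cv2, numpy as np
s=manip.state(); print({k:np.round(v,3).tolist() for k,v in s.items()})
for n in ("side","top"):
    im=viewer.capture(n); cv2.imwrite(f"pics/{n}0.png",im[:,:,::-1])
    c=viewer.calibration(n); print(n,np.round(c["world_from_camera"],3).tolist(),np.round(c["intrinsics"],1).tolist(),c["dist"])
    for t in ("can_red","cap_red","can_yellow","cap_yellow","can_blue","cap_blue","test_board","grey_can"):
        print(n,t,[(np.round(d["pixel"]).tolist(),round(d["p"],2)) for d in models.find_in(t,n)])
E
```

```text
pics
{'time': 0.0, 'joint_pos': [-0.889, 0.502, -0.427, 1.552, 0.221, 1.138, -0.21], 'joint_velocities': [-0.001, 0.001, 0.002, -0.001, -0.002, 0.0, -0.001], 'joint_efforts': [-0.001, -56.951, -5.817, -28.094, 0.01, 0.012, -0.0], 'tool_pos': [0.264, 0.593, 0.203], 'orientation': [-0.0, 0.208, 0.978, -0.001], 'contact_force': [-0.437, -0.117, 0.01], 'wrist_torque': [-0.01, -0.03, -0.022], 'grip_force': 0.0, 'width': 0.085}
side [[-0.998, 0.024, -0.055, 0.561], [0.059, 0.519, -0.853, 0.844], [0.008, -0.854, -0.52, 0.599], [0.0, 0.0, 0.0, 1.0]] [[398.2, 0.0, 278.2], [0.0, 398.2, 209.8], [0.0, 0.0, 1.0]] [-0.07075348  0.          0.          0.          0.        ]
side can_red [([321.0, 324.0], 0.57), ([325.0, 288.0], 0.5)]
side cap_red [([332.0, 209.0], 0.79), ([301.0, 199.0], 0.76)]
side can_yellow [([292.0, 175.0], 0.98), ([228.0, 185.0], 0.57)]
side cap_yellow [([368.0, 309.0], 0.82), ([325.0, 288.0], 0.61), ([292.0, 153.0], 0.47)]
side can_blue [([302.0, 230.0], 0.87)]
side cap_blue [([294.0, 152.0], 0.74)]
side test_board [([223.0, 278.0], 0.93)]
side grey_can [([228.0, 186.0], 0.95)]
top [[-0.003, -0.988, 0.157, 0.311], [-1.0, 0.003, -0.001, -0.005], [0.0, -0.157, -0.988, 1.305], [0.0, 0.0, 0.0, 1.0]] [[513.1, 0.0, 280.2], [0.0, 513.1, 211.0], [0.0, 0.0, 1.0]] [0.00901773 0.         0.         0.         0.        ]
top can_red [([155.0, 243.0], 0.68), ([397.0, 235.0], 0.34)]
top cap_red [([270.0, 234.0], 0.83), ([323.0, 277.0], 0.65), ([219.0, 165.0], 0.65)]
top can_yellow [([382.0, 243.0], 0.74), ([269.0, 231.0], 0.66)]
top cap_yellow [([166.0, 277.0], 0.78), ([140.0, 235.0], 0.55)]
top can_blue [([274.0, 246.0], 0.55)]
top cap_blue [([396.0, 239.0], 0.89)]
top test_board [([220.0, 167.0], 0.89), ([273.0, 244.0], 0.52)]
top grey_can [([346.0, 156.0], 0.72)]
```

View pics/side0.png

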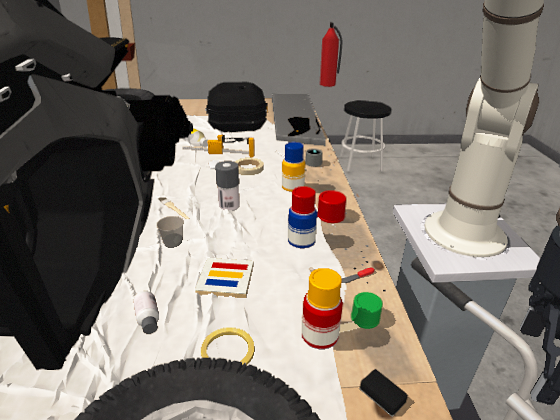

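View pics/top0.png

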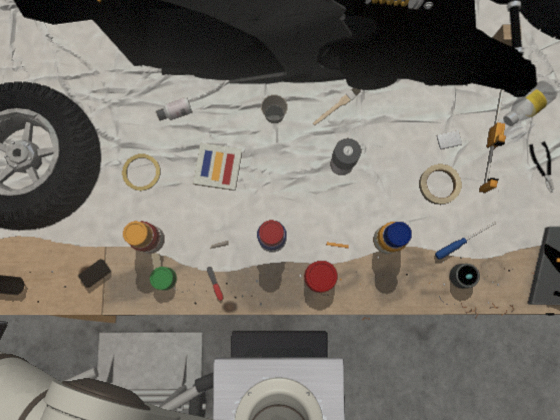

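The side view shows yellow cap on red can (322,290), small red cap on blue can (302,200), blue cap on yellow can (293,152). The big red cap (332,207) and the green one (367,310) stand on the table, and the board is at (225,278). In the top view these are at (136,235), (271,234), (397,236) and the board at (218,167).

```bash
cat > h.py <<'E'
from plant import manip, viewer, models
import cv2, numpy as np
from scipy.optimize import least_squares
def proj(P,c):
    T=np.linalg.inv(c["world_from_camera"])
    return cv2.projectPoints(np.asarray(P,float),cv2.Rodrigues(T[:3,:3])[0],T[:3,3],np.asarray(c["intrinsics"]),np.asarray(c["dist"]))[0][:,0]
def cyl(p,profile):
    a=np.linspace(0,2*np.pi,72,endpoint=False)
    return np.vstack([np.c_[p[0]+d/2*np.cos(a),p[1]+d/2*np.sin(a),0*a+p[2]+z] for d,z in profile])
CAP=[(.059,0),(.059,.005),(.057,.005),(.057,.046)]
def bbox(q): return np.r_[q.min(0),q.max(0)]
def hsv(im): return cv2.cvtColor(im,cv2.COLOR_RGB2HSV)
def mask(im,col):
    h,s,v=cv2.split(hsv(im)); ok=(s>130)&(v>50)
    return {"red":((h<7)|(h>172)),"yellow":((h>15)&(h<30)),"blue":((h>105)&(h<130))}[col]&ok
def fit(obs,p0,prof=CAP):
    f=lambda p: np.concatenate([bbox(proj(cyl(p,prof),c))-b for c,b in obs])
    r=least_squares(f,p0,loss="soft_l1"); return r.x,r.fun
def box_of(m):
    ys,xs=np.nonzero(m); return np.array([xs.min()-.5,ys.min()-.5,xs.max()+.5,ys.max()+.5])+0.
E
python3 - <<'E'
from h import *
near={"red":{"top":(271,234),"side":(302,200)},"yellow":{"top":(136,235),"side":(323,288)},"blue":{"top":(397,236),"side":(294,152)}}
im={n:viewer.capture(n) for n in("top","side")}; cal={n:viewer.calibration(n) for n in im}
for col in near:
    obs=[]
    for n in ("top","side"):
        L=models.cut_out("cap_"+col,n)
        d=min(L,key=lambda d:np.hypot(*(np.array(d["pixel"])-near[col][n])))
        b=box_of(d["region"]); obs.append((cal[n],b)); print(col,n,np.round(d["pixel"]),d["p"].__round__(2),b)
    for o in (obs,):
        x,r=fit(o,[.45,0,.1]); print(col,np.round(x,4),np.round(r,1))
L=models.cut_out("test_board","top"); 
sq=np.array([[a,b,.018] for a in(-.055,.055) for b in(-.055,.055)])
for n in("top","side"):
    d=min(models.cut_out("test_board",n),key=lambda d:np.hypot(*(np.array(d["pixel"])-((218,167) if n=="top" else (225,278)))))
    m=cv2.moments(d["region"].astype(np.uint8),True); u=np.array([m["m10"],m["m01"]])/m["m00"]
    r=least_squares(lambda p: proj([[p[0],p[1],.016]],cal[n])[0]-u,[.6,.1]); print("board",n,u,np.round(r.x,4))
d=models.cut_out("grey_can","top")[0]; d2=models.cut_out("grey_can","side")[0]
print("grey",np.round(fit([(cal["top"],box_of(d["region"])),(cal["side"],box_of(d2["region"]))],[.6,-.1,0],[(.066,0),(.066,.115),(.055,.136)])[0],3))
E
```

```text
red top [271. 234.] 0.81 [258.5 219.5 283.5 246.5]
red side [301. 197.] 0.65 [291.5 185.5 315.5 213.5]
red [0.4467 0.0155 0.0994] [-0.2 -0.   0.2  0.1 -0.5 -0.2  0.4  0.3]
yellow top [140. 234.] 0.93 [122.5 220.5 152.5 247.5]
yellow side [325. 288.] 0.87 [307.5 268.5 340.5 307.5]
yellow [0.4456 0.3246 0.0973] [-0.1 -0.1  0.4  0.1 -1.  -1.5  0.9  1.7]
blue top [398. 240.] 0.83 [382.5 221.5 412.5 248.5]
blue side [292. 153.] 0.71 [284.5 140.5 303.5 162.5]
blue [ 0.4416 -0.277   0.0998] [ 0.2 -0.2 -0.2 -0.  -0.1  0.3  0.4 -0.2]Traceback (most recent call last):
  File "<stdin>", line 15, in <module>
ValueError: min() iterable argument is empty
```

```bash
python3 -m inch '{"series":[{"linear":[25,-40,10],"turn":[0,0,0],"gripper":-1},{"linear":[25,-50,10],"turn":[0,0,0],"gripper":-1},{"linear":[25,-50,10],"turn":[0,0,0],"gripper":-1},{"linear":[25,-50,10],"turn":[0,0,0],"gripper":-1},{"linear":[25,-50,10],"turn":[0,0,0],"gripper":-1},{"linear":[25,-50,0],"turn":[0,0,0],"gripper":-1},{"linear":[15,-50,0],"turn":[0,0,0],"gripper":-1},{"linear":[10,-50,0],"turn":[0,0,0],"gripper":-1}]}'
```

```text
time: 2.4
tool_pos: [0.44, 0.2021, 0.2546]
orientation: [0.0, 0.208, 0.978, 0.0]
contact_force: [0.2, -0.5, 0.9]
width: 0.0853
grip_force: 0.0
```

```bash
python3 -m inch '{"series":[{"linear":[8,-50,0],"turn":[0,0,0],"gripper":-1},{"linear":[0,-50,0],"turn":[0,0,0],"gripper":-1},{"linear":[0,-50,0],"turn":[0,0,0],"gripper":-1},{"linear":[0,-38,0],"turn":[0,0,0],"gripper":-1},{"linear":[0,0,0],"turn":[0,0,0],"gripper":-1},{"linear":[0,0,0],"turn":[0,0,0],"gripper":-1}]}'; python3 - <<'E'
from h import *
s=manip.state(); print(np.round(s["tool_pos"],4),np.round(s["joint_pos"],2),np.round(s["orientation"],3))
for n in("top","side","wrist"):
    im=viewer.capture(n)
    c=viewer.calibration(n)
    if n=="wrist": cv2.imwrite("pics/w1.png",im[:,:,::-1]); print(np.round(c["world_from_camera"],3).tolist(),np.round(c["intrinsics"],0).tolist()); print(proj([[.4467,.0155,.1454]],c))
    for d in models.cut_out("test_board",n):
        u=np.array(d["pixel"],float); r=least_squares(lambda p: proj([[p[0],p[1],.018]],c)[0]-u,[.6,.1]); print("board",n,u,round(d["p"],2),np.round(r.x,4))
E
```

```text
time: 3.15
tool_pos: [0.4474, 0.0165, 0.2545]
orientation: [0.0, 0.208, 0.978, 0.0]
contact_force: [0.2, 0.2, 0.7]
width: 0.0857
grip_force: 0.0
[0.4474 0.0165 0.2545] [ 0.    0.05 -0.1   1.98  0.01  1.11  1.05] [0.    0.208 0.978 0.   ]
board top [212.8 162.7] 0.97 [0.6414 0.1673]
board side [225.6 278. ] 0.95 [0.6318 0.1724]
[[0.405, 0.879, 0.253, 0.384], [0.914, -0.39, -0.111, 0.045], [0.001, 0.276, -0.961, 0.425], [0.0, 0.0, 0.0, 1.0]] [[321.0, 0.0, 282.0], [0.0, 321.0, 214.0], [0.0, 0.0, 1.0]]
[[279.47898536 202.55233526]]
board wrist [437.1 252.2] 0.94 [0.627  0.1707]
```

View pics/w1.png

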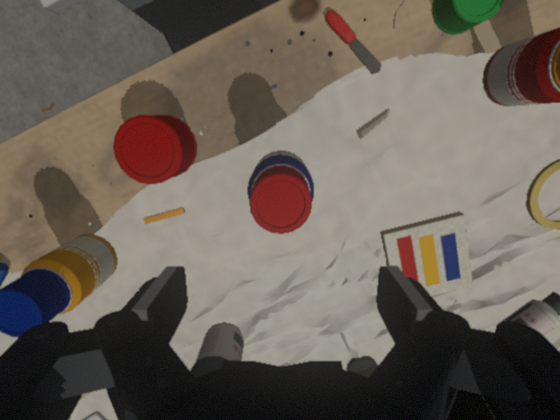

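The wrist view shows the small red cap at (280,200), where I predicted its top at (279,203), on the blue can. The board is at (428,255). Now descending and gripping.

```bash
python3 -m inch '{"series":[{"linear":[-1,-1,-40],"turn":[0,0,0],"gripper":-1},{"linear":[0,0,-40],"turn":[0,0,0],"gripper":-1},{"linear":[0,0,-30],"turn":[0,0,0],"gripper":-1},{"linear":[0,0,-24],"turn":[0,0,0],"gripper":-1},{"linear":[0,0,-15],"turn":[0,0,0],"gripper":-1},{"linear":[0,0,0],"turn":[0,0,0],"gripper":-1},{"linear":[0,0,0],"turn":[0,0,0],"gripper":0.3},{"linear":[0,0,0],"turn":[0,0,0],"gripper":0.6}]}'
python3 -m inch '{"series":[{"linear":[0,0,0],"turn":[0,0,0],"gripper":1},{"linear":[0,0,0],"turn":[0,0,0],"gripper":1},{"linear":[0,0,0],"turn":[0,0,0],"gripper":1},{"linear":[0,0,0],"turn":[0,0,0],"gripper":1}]}'
```

```text
time: 4.45
tool_pos: [0.4478, 0.0149, 0.1069]
orientation: [0.001, 0.208, 0.978, 0.0]
contact_force: [-1.6, -0.8, 13.3]
width: 0.0538
grip_force: 60.8
time: 4.95
tool_pos: [0.4474, 0.0149, 0.107]
orientation: [0.001, 0.208, 0.978, 0.0]
contact_force: [-2.1, -0.2, 8.1]
width: 0.0541
grip_force: 61.6
```

```bash
python3 -m inch '{"series":[{"linear":[0,0,5],"turn":[0,0,0],"gripper":1},{"linear":[0,0,10],"turn":[0,0,0],"gripper":1},{"linear":[0,0,15],"turn":[0,0,0],"gripper":1},{"linear":[0,0,25],"turn":[0,0,0],"gripper":1},{"linear":[0,0,30],"turn":[0,0,0],"gripper":1},{"linear":[0,0,15],"turn":[0,0,0],"gripper":1},{"linear":[0,0,0],"turn":[0,0,0],"gripper":1}]}'; python3 - <<'E'
from h import *
im=viewer.capture("wrist"); cv2.imwrite("pics/w2.png",im[:,:,::-1])
im=viewer.capture("side"); cv2.imwrite("pics/s2.png",cv2.resize(im[100:350,150:400],None,fx=2.4,fy=2.4)[:,:,::-1])
E
```

```text
time: 5.82
tool_pos: [0.4472, 0.0149, 0.2066]
orientation: [0.001, 0.208, 0.978, 0.0]
contact_force: [-0.2, 0.5, -0.7]
width: 0.0538
grip_force: 63.0
```

View pics/s2.png

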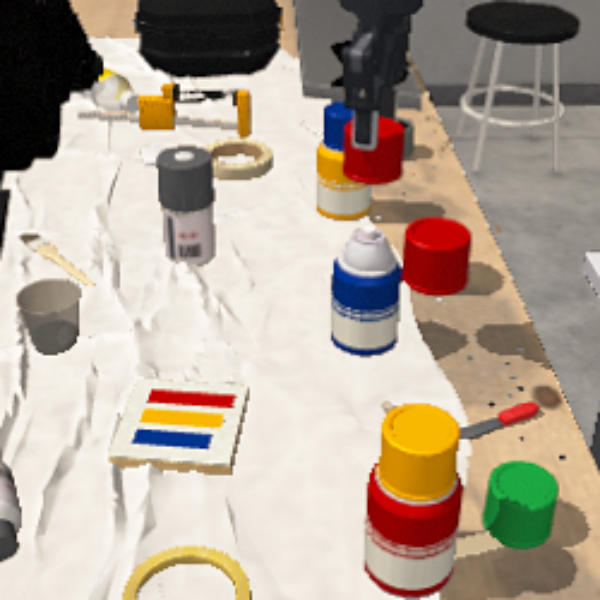

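Red cap is held straight, at crop (373,150), and the blue can (365,290) still stands with its nozzle bare. Next, to the board.

```bash
python3 -m inch '{"series":[{"linear":[20,16,0],"turn":[0,0,0],"gripper":1},{"linear":[35,30,0],"turn":[0,0,0],"gripper":1},{"linear":[38,32,0],"turn":[0,0,0],"gripper":1},{"linear":[38,32,0],"turn":[0,0,0],"gripper":1},{"linear":[32,28,0],"turn":[0,0,0],"gripper":1},{"linear":[20,18,0],"turn":[0,0,0],"gripper":1},{"linear":[0,0,-20],"turn":[0,0,0],"gripper":1},{"linear":[0,0,-40],"turn":[0,0,0],"gripper":1}]}'
python3 -m inch '{"series":[{"linear":[0,0,-40],"turn":[0,0,0],"gripper":1},{"linear":[0,0,-30],"turn":[0,0,0],"gripper":1},{"linear":[0,0,-20],"turn":[0,0,0],"gripper":1},{"linear":[0,0,-15],"turn":[0,0,0],"gripper":1},{"linear":[0,0,0],"turn":[0,0,0],"gripper":1},{"linear":[0,0,0],"turn":[0,0,0],"gripper":1}]}'
```

```text
time: 6.92
tool_pos: [0.6301, 0.1716, 0.1443]
orientation: [0.0, 0.208, 0.978, 0.0]
contact_force: [-0.1, -0.2, -1.5]
width: 0.0537
grip_force: 63.1
time: 7.68
tool_pos: [0.6303, 0.1712, 0.0414]
orientation: [0.001, 0.208, 0.978, 0.0]
contact_force: [-0.2, 0.0, -0.5]
width: 0.0538
grip_force: 63.1
```

```bash
python3 -m inch '{"series":[{"linear":[0,0,-8],"turn":[0,0,0],"gripper":1},{"linear":[0,0,-4],"turn":[0,0,0],"gripper":1},{"linear":[0,0,-2],"turn":[0,0,0],"gripper":1},{"linear":[0,0,-2],"turn":[0,0,0],"gripper":1},{"linear":[0,0,0],"turn":[0,0,0],"gripper":1}]}'
```

```text
time: 8.3
tool_pos: [0.6292, 0.1708, 0.0251]
orientation: [-0.0, 0.208, 0.978, -0.0]
contact_force: [-2.3, -0.4, 5.5]
width: 0.0537
grip_force: 63.7
```

```bash
python3 -m inch '{"series":[{"linear":[0,0,0],"turn":[0,0,0],"gripper":0},{"linear":[0,0,0],"turn":[0,0,0],"gripper":-1},{"linear":[0,0,0],"turn":[0,0,0],"gripper":-1},{"linear":[0,0,10],"turn":[0,0,0],"gripper":-1},{"linear":[0,0,40],"turn":[0,0,0],"gripper":-1},{"linear":[0,0,55],"turn":[0,0,0],"gripper":-1},{"linear":[0,0,60],"turn":[0,0,0],"gripper":-1},{"linear":[0,0,50],"turn":[0,0,0],"gripper":-1}]}'
python3 -m inch '{"series":[{"linear":[-16,-40,0],"turn":[0,0,0],"gripper":-1},{"linear":[-22,-52,0],"turn":[0,0,0],"gripper":-1},{"linear":[-22,-52,0],"turn":[0,0,0],"gripper":-1},{"linear":[-22,-52,0],"turn":[0,0,0],"gripper":-1},{"linear":[-22,-52,0],"turn":[0,0,0],"gripper":-1},{"linear":[-22,-52,0],"turn":[0,0,0],"gripper":-1},{"linear":[-22,-52,0],"turn":[0,0,0],"gripper":-1},{"linear":[-20,-52,0],"turn":[0,0,0],"gripper":-1}]}'
python3 -m inch '{"series":[{"linear":[-20,-44,0],"turn":[0,0,0],"gripper":-1},{"linear":[0,0,0],"turn":[0,0,0],"gripper":-1},{"linear":[0,0,0],"turn":[0,0,0],"gripper":-1}]}'
python3 - <<'E'
from h import *
c=viewer.calibration("wrist"); im=viewer.capture("wrist"); cv2.imwrite("pics/w3.png",im[:,:,::-1])
s=manip.state(); print(np.round(s["tool_pos"],4),np.round(s["joint_pos"],2))
print(proj([[.4416,-.277,.146]],c))
obs=[]
m=max((d for d in models.cut_out("cap_blue","wrist")),key=lambda d:d["p"]); b=box_of(m["region"]); print(m["p"],b, bbox(proj(cyl([.4416,-.277,.1],CAP),c)))
# blue can, bare: top & side
near={"top":(271,240),"side":(302,220)}
for n in("top","side"):
    im=viewer.capture(n); cal=viewer.calibration(n)
    for d in models.cut_out("can_blue",n): 
        print(n,np.round(d["pixel"]),round(d["p"],2),box_of(d["region"]))
    prof=[(.072,0),(.072,.089),(.061,.098),(.049,.112),(.034,.126),(.013,.136)]
    print("pred",bbox(proj(cyl([.4467,.0155,0],prof),cal)))
E
```

```text
time: 9.3
tool_pos: [0.6298, 0.1711, 0.2429]
orientation: [0.001, 0.208, 0.978, 0.001]
contact_force: [0.7, 0.3, 0.2]
width: 0.0853
grip_force: 0.0
time: 10.3
tool_pos: [0.4606, -0.2348, 0.2403]
orientation: [0.001, 0.208, 0.978, -0.0]
contact_force: [0.8, -0.4, 0.4]
width: 0.0849
grip_force: 0.0
time: 10.68
tool_pos: [0.4417, -0.2765, 0.2398]
orientation: [0.0, 0.208, 0.978, 0.0]
contact_force: [0.5, 0.3, 0.8]
width: 0.0852
grip_force: 0.0
[ 0.4421 -0.2758  0.2396] [ 0.44  0.2   0.08  1.85 -0.02  1.09  1.68]
[[280.56177549 206.88946616]]
0.61 [249.5 166.5 315.5 239.5] [247.00305138 165.00073157 314.08210915 238.40943515]
pred [256.1486007  219.67424772 286.38756503 252.63829459]
pred [287.53104881 192.98995558 317.62797537 248.98241864]
```

View pics/w3.png

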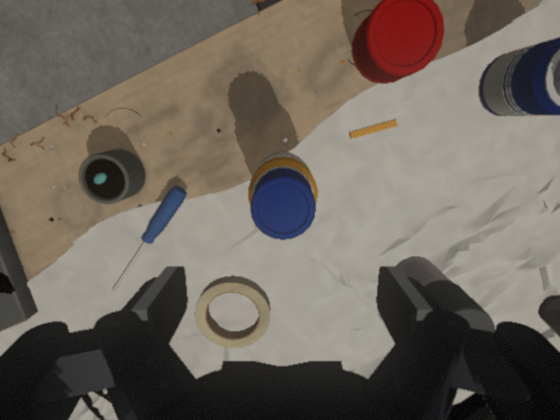

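The wrist view shows the blue cap on the yellow can at (283,203), within 2 px of the prediction. Descending and gripping.

```bash
python3 -m inch '{"series":[{"linear":[0,0,-35],"turn":[0,0,0],"gripper":-1},{"linear":[0,0,-35],"turn":[0,0,0],"gripper":-1},{"linear":[0,0,-28],"turn":[0,0,0],"gripper":-1},{"linear":[0,0,-20],"turn":[0,0,0],"gripper":-1},{"linear":[0,0,-14],"turn":[0,0,0],"gripper":-1},{"linear":[0,0,0],"turn":[0,0,0],"gripper":-1},{"linear":[0,0,0],"turn":[0,0,0],"gripper":0.3},{"linear":[0,0,0],"turn":[0,0,0],"gripper":0.6}]}'
python3 -m inch '{"series":[{"linear":[0,0,0],"turn":[0,0,0],"gripper":1},{"linear":[0,0,0],"turn":[0,0,0],"gripper":1},{"linear":[0,0,0],"turn":[0,0,0],"gripper":1}]}'
```

```text
time: 11.98
tool_pos: [0.4426, -0.2778, 0.109]
orientation: [0.001, 0.208, 0.978, -0.0]
contact_force: [-1.2, 1.7, 9.8]
width: 0.0539
grip_force: 61.4
time: 12.35
tool_pos: [0.4423, -0.2776, 0.1091]
orientation: [0.001, 0.208, 0.978, -0.0]
contact_force: [-1.8, 2.1, 7.0]
width: 0.0539
grip_force: 61.6
```

```bash
python3 -m inch '{"series":[{"linear":[0,0,5],"turn":[0,0,0],"gripper":1},{"linear":[0,0,10],"turn":[0,0,0],"gripper":1},{"linear":[0,0,15],"turn":[0,0,0],"gripper":1},{"linear":[0,0,25],"turn":[0,0,0],"gripper":1},{"linear":[0,0,30],"turn":[0,0,0],"gripper":1},{"linear":[0,0,15],"turn":[0,0,0],"gripper":1},{"linear":[0,0,0],"turn":[0,0,0],"gripper":1}]}'; python3 - <<'E'
from h import *
# where do the bare cans stand: blue-body / yellow-body colour boxes vs prediction
prof=[(.072,0),(.072,.089),(.061,.098),(.061,.1),(.049,.1),(.049,.112),(.034,.126),(.013,.126),(.013,.136)]
for n in("top","side"):
    im=viewer.capture(n); cal=viewer.calibration(n); cv2.imwrite(f"pics/{n}3.png",im[:,:,::-1])
    for p in ([.4467,.0155,0],[.4425,-.2765,0]): print(n,"pred",np.round(bbox(proj(cyl(p,prof),cal)),1),"nozzle",np.round(proj([[p[0],p[1],.136]],cal),1))
t=cv2.imread("pics/top3.png")[200:270,240:420]; s=cv2.imread("pics/side3.png")[130:260,250:340]
cv2.imwrite("pics/c3.png",np.vstack([cv2.resize(t,(720,280),interpolation=0),cv2.resize(np.hstack([s,s*0]),(444,320),interpolation=cv2.INTER_NEAREST)[:, :].copy() if 0 else cv2.copyMakeBorder(cv2.resize(s,(221,320)),0,0,0,499,0)]))
E
```

```text
time: 13.22
tool_pos: [0.4421, -0.2776, 0.2087]
orientation: [0.001, 0.208, 0.978, -0.0]
contact_force: [-0.0, 0.4, -0.3]
width: 0.0536
grip_force: 63.0
top pred [256.1 219.7 286.4 252.6] nozzle [[270.9 232.4]]
top pred [372.2 221.1 409.1 254. ] nozzle [[398.5 233.8]]
side pred [287.5 193.  317.6 249. ] nozzle [[303.7 194.3]]
side pred [281.6 146.6 305.3 192.5] nozzle [[294.1 147.4]]
```

View pics/c3.png

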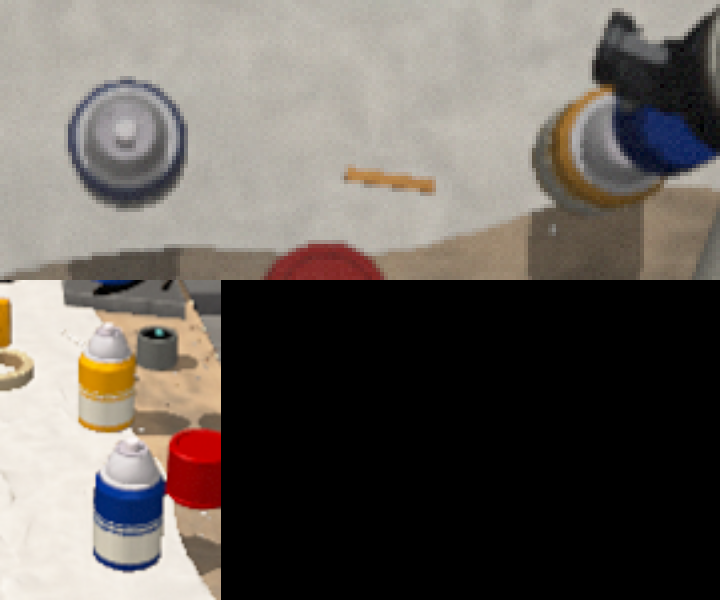

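The blue can's nozzle is at top (271.3,232.5) and side (303.3,194.3), within half a pixel of the prediction for (0.447,0.015). The yellow can stands. Carrying the blue cap over the blue can.

```bash
python3 -m inch '{"series":[{"linear":[1,30,0],"turn":[0,0,0],"gripper":1},{"linear":[1,55,0],"turn":[0,0,0],"gripper":1},{"linear":[1,60,0],"turn":[0,0,0],"gripper":1},{"linear":[1,60,0],"turn":[0,0,0],"gripper":1},{"linear":[1,55,0],"turn":[0,0,0],"gripper":1},{"linear":[0,32,0],"turn":[0,0,0],"gripper":1},{"linear":[0,0,0],"turn":[0,0,0],"gripper":1},{"linear":[0,0,0],"turn":[0,0,0],"gripper":1}]}'
python3 -m inch '{"series":[{"linear":[0,0,-20],"turn":[0,0,0],"gripper":1},{"linear":[0,0,-25],"turn":[0,0,0],"gripper":1},{"linear":[0,0,-10],"turn":[0,0,0],"gripper":1},{"linear":[0,0,0],"turn":[0,0,0],"gripper":1}]}'
```

```text
time: 14.32
tool_pos: [0.4456, 0.0141, 0.2064]
orientation: [-0.001, 0.208, 0.978, -0.0]
contact_force: [0.5, 0.2, -0.4]
width: 0.0536
grip_force: 63.0
time: 14.82
tool_pos: [0.4457, 0.0139, 0.1517]
orientation: [-0.001, 0.209, 0.978, -0.0]
contact_force: [0.4, 0.2, -0.2]
width: 0.0536
grip_force: 63.0
```

```bash
python3 -m inch '{"series":[{"linear":[1.5,1,-4],"turn":[0,0,0],"gripper":1},{"linear":[0,0,-6],"turn":[0,0,0],"gripper":1},{"linear":[0,0,-6],"turn":[0,0,0],"gripper":1},{"linear":[0,0,-5],"turn":[0,0,0],"gripper":1},{"linear":[0,0,-5],"turn":[0,0,0],"gripper":1},{"linear":[0,0,0],"turn":[0,0,0],"gripper":1}]}'
python3 -m inch '{"series":[{"linear":[0,0,-4],"turn":[0,0,0],"gripper":1},{"linear":[0,0,-4],"turn":[0,0,0],"gripper":1},{"linear":[0,0,-4],"turn":[0,0,0],"gripper":1},{"linear":[0,0,0],"turn":[0,0,0],"gripper":1}]}'
```

```text
time: 15.58
tool_pos: [0.4474, 0.0158, 0.1258]
orientation: [-0.001, 0.208, 0.978, -0.0]
contact_force: [0.7, 0.2, -0.5]
width: 0.0538
grip_force: 63.0
time: 16.08
tool_pos: [0.4475, 0.0158, 0.1139]
orientation: [-0.0, 0.208, 0.978, -0.0]
contact_force: [-0.5, 1.3, -0.3]
width: 0.0537
grip_force: 63.0
```

Over the neck with no resistance; seating it.

```bash
python3 -m inch '{"series":[{"linear":[0,0,-2],"turn":[0,0,0],"gripper":1},{"linear":[0,0,-2],"turn":[0,0,0],"gripper":1},{"linear":[0,0,-1],"turn":[0,0,0],"gripper":1},{"linear":[0,0,-1],"turn":[0,0,0],"gripper":1},{"linear":[0,0,0],"turn":[0,0,0],"gripper":1}]}'
```

```text
time: 16.7
tool_pos: [0.4482, 0.0158, 0.1091]
orientation: [0.0, 0.208, 0.978, -0.0]
contact_force: [-2.6, 0.6, 8.4]
width: 0.0534
grip_force: 63.9
```

```bash
python3 -m inch '{"series":[{"linear":[0,0,0],"turn":[0,0,0],"gripper":0},{"linear":[0,0,0],"turn":[0,0,0],"gripper":-1},{"linear":[0,0,0],"turn":[0,0,0],"gripper":-1},{"linear":[0,0,10],"turn":[0,0,0],"gripper":-1},{"linear":[0,0,35],"turn":[0,0,0],"gripper":-1},{"linear":[0,0,45],"turn":[0,0,0],"gripper":-1},{"linear":[0,0,40],"turn":[0,0,0],"gripper":-1},{"linear":[0,40,0],"turn":[0,0,0],"gripper":-1}]}'
python3 -m inch '{"series":[{"linear":[0,55,0],"turn":[0,0,0],"gripper":-1},{"linear":[0,55,0],"turn":[0,0,0],"gripper":-1},{"linear":[0,55,0],"turn":[0,0,0],"gripper":-1},{"linear":[-1,55,0],"turn":[0,0,0],"gripper":-1},{"linear":[-1,49,0],"turn":[0,0,0],"gripper":-1},{"linear":[0,0,0],"turn":[0,0,0],"gripper":-1},{"linear":[0,0,0],"turn":[0,0,0],"gripper":-1}]}'
python3 - <<'E'
from h import *
c=viewer.calibration("wrist"); im=viewer.capture("wrist")
s=manip.state(); print(np.round(s["tool_pos"],4),np.round(s["joint_pos"],2))
for d in models.cut_out("cap_yellow","wrist"): print(round(d["p"],2),box_of(d["region"]), bbox(proj(cyl([.4456,.3246,.1],CAP),c)))
a=cv2.resize(im[120:300,200:380],(400,400)); im=viewer.capture("side"); b=cv2.resize(im[160:340,260:380],(400,600))
viewer.capture("top")
cv2.imwrite("pics/c4.png",np.hstack([cv2.copyMakeBorder(a,0,200,0,0,0),b])[:,:,::-1])
near={"top":(271,234),"side":(302,200)}
obs=[]
for n in near:
    d=min(models.cut_out("cap_blue",n),key=lambda d:np.hypot(*(np.array(d["pixel"])-near[n]))); obs.append((viewer.calibration(n),box_of(d["region"])))
print(fit(obs,[.447,.015,.1]))
E
```

```text
time: 17.7
tool_pos: [0.4508, 0.0539, 0.2425]
orientation: [0.004, 0.211, 0.978, 0.001]
contact_force: [0.1, 0.2, -1.1]
width: 0.0851
grip_force: 0.0
time: 18.58
tool_pos: [0.4458, 0.3242, 0.2383]
orientation: [-0.0, 0.208, 0.978, -0.0]
contact_force: [-1.1, -1.3, 1.1]
width: 0.0855
grip_force: 0.0
[0.4462 0.3234 0.2384] [-0.35  0.28 -0.39  1.76  0.12  1.12  0.37]
0.95 [185.5  90.5 243.5 143.5] [247.92666662 164.78517698 315.3751946  238.54571667]
0.83 [249.5 165.5 316.5 237.5] [247.92666662 164.78517698 315.3751946  238.54571667]
(array([0.44774307, 0.01415854, 0.09855062]), array([ 0.41121693, -0.43577796, -0.23192541, -0.27939858,  0.05098795,
       -0.17041484,  0.84630678,  0.30471873]))
```

View pics/c4.png

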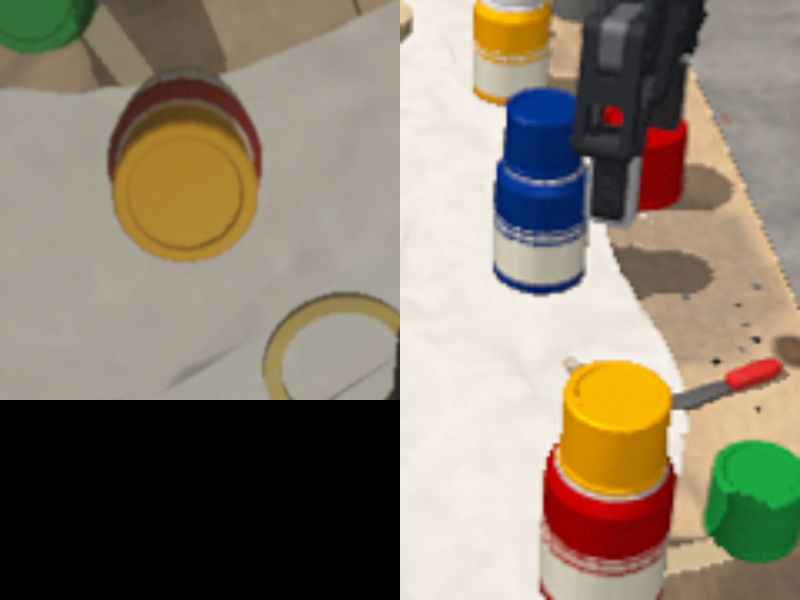

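Blue cap sits fully down and straight on the blue can (crop 545,150). The yellow cap on the red can is where predicted (wrist 283,201). Gripping it.

```bash
python3 -m inch '{"series":[{"linear":[0,1,-35],"turn":[0,0,0],"gripper":-1},{"linear":[0,0,-35],"turn":[0,0,0],"gripper":-1},{"linear":[0,0,-28],"turn":[0,0,0],"gripper":-1},{"linear":[0,0,-20],"turn":[0,0,0],"gripper":-1},{"linear":[0,0,-13],"turn":[0,0,0],"gripper":-1},{"linear":[0,0,0],"turn":[0,0,0],"gripper":-1},{"linear":[0,0,0],"turn":[0,0,0],"gripper":0.3},{"linear":[0,0,0],"turn":[0,0,0],"gripper":0.6}]}'
python3 -m inch '{"series":[{"linear":[0,0,0],"turn":[0,0,0],"gripper":1},{"linear":[0,0,0],"turn":[0,0,0],"gripper":1},{"linear":[0,0,0],"turn":[0,0,0],"gripper":1}]}'
python3 -m inch '{"series":[{"linear":[0,0,5],"turn":[0,0,0],"gripper":1},{"linear":[0,0,10],"turn":[0,0,0],"gripper":1},{"linear":[0,0,15],"turn":[0,0,0],"gripper":1},{"linear":[0,0,25],"turn":[0,0,0],"gripper":1},{"linear":[0,0,30],"turn":[0,0,0],"gripper":1},{"linear":[0,0,15],"turn":[0,0,0],"gripper":1},{"linear":[0,0,0],"turn":[0,0,0],"gripper":1}]}'
```

```text
time: 19.88
tool_pos: [0.4468, 0.3265, 0.109]
orientation: [0.001, 0.208, 0.978, 0.001]
contact_force: [-1.7, -1.7, 8.5]
width: 0.0539
grip_force: 61.5
time: 20.25
tool_pos: [0.4468, 0.3266, 0.1092]
orientation: [0.001, 0.208, 0.978, 0.001]
contact_force: [-0.5, -1.2, 6.3]
width: 0.0538
grip_force: 61.9
time: 21.12
tool_pos: [0.4466, 0.3264, 0.2088]
orientation: [0.001, 0.208, 0.978, 0.001]
contact_force: [0.1, -0.1, -1.5]
width: 0.0537
grip_force: 63.0
```

```bash
python3 - <<'E'
from h import *
P={"y":[.4423,-.2773,.136],"r":[.4462,.3256,.136]}
t=viewer.capture("top"); s=viewer.capture("side"); ct=viewer.calibration("top"); cs=viewer.calibration("side")
tiles=[]
for k,p in P.items():
    for im,c in((t,ct),(s,cs)):
        u=proj([p],c)[0]; i=np.round(u).astype(int); print(k,np.round(u,1),"crop centre",i)
        tiles.append(cv2.resize(im[i[1]-20:i[1]+20,i[0]-25:i[0]+25],(400,300),interpolation=cv2.INTER_NEAREST))  # 8x,7.5x
cv2.imwrite("pics/c5.png",np.vstack([np.hstack(tiles[:2]),np.hstack(tiles[2:])])[:,:,::-1])
E
```

```text
y [398.9 233.9] crop centre [399 234]
y [294.1 147.3] crop centre [294 147]
r [135.4 233. ] crop centre [135 233]
r [324.3 281.2] crop centre [324 281]
```

View pics/c5.png

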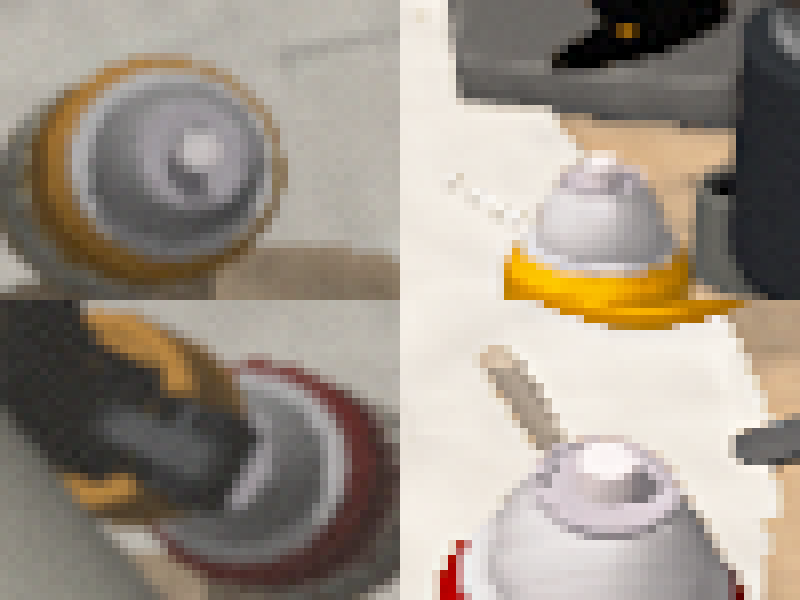

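Yellow nozzle shows at top (399,234) and side (294,147.5), exactly as predicted for (0.4423,-0.2773). Carrying the yellow cap there.

```bash
python3 -m inch '{"series":[{"linear":[0,-35,0],"turn":[0,0,0],"gripper":1},{"linear":[0,-55,2],"turn":[0,0,0],"gripper":1},{"linear":[0,-58,2],"turn":[0,0,0],"gripper":1},{"linear":[0,-58,2],"turn":[0,0,0],"gripper":1},{"linear":[0,-58,0],"turn":[0,0,0],"gripper":1},{"linear":[0,-58,0],"turn":[0,0,0],"gripper":1},{"linear":[0,-58,0],"turn":[0,0,0],"gripper":1},{"linear":[0,-58,0],"turn":[0,0,0],"gripper":1}]}'
python3 -m inch '{"series":[{"linear":[0,-58,0],"turn":[0,0,0],"gripper":1},{"linear":[-2,-55,0],"turn":[0,0,0],"gripper":1},{"linear":[-2,-35,0],"turn":[0,0,0],"gripper":1},{"linear":[0,-17,0],"turn":[0,0,0],"gripper":1},{"linear":[0,0,0],"turn":[0,0,0],"gripper":1},{"linear":[0,0,0],"turn":[0,0,0],"gripper":1}]}'
```

```text
time: 22.22
tool_pos: [0.4447, -0.1138, 0.2122]
orientation: [-0.001, 0.208, 0.978, -0.0]
contact_force: [1.2, 0.5, -0.2]
width: 0.0535
grip_force: 63.0
time: 22.98
tool_pos: [0.4421, -0.275, 0.2129]
orientation: [-0.0, 0.207, 0.978, 0.001]
contact_force: [-0.4, 0.4, 0.4]
width: 0.0537
grip_force: 63.0
```

```bash
python3 -m inch '{"series":[{"linear":[0,-2,-20],"turn":[0,0,0],"gripper":1},{"linear":[0,0,-25],"turn":[0,0,0],"gripper":1},{"linear":[0,0,-14],"turn":[0,0,0],"gripper":1},{"linear":[0,0,0],"turn":[0,0,0],"gripper":1},{"linear":[0,0,0],"turn":[0,0,0],"gripper":1}]}'
python3 -m inch '{"series":[{"linear":[0,0,-6],"turn":[0,0,0],"gripper":1},{"linear":[0,0,-6],"turn":[0,0,0],"gripper":1},{"linear":[0,0,-6],"turn":[0,0,0],"gripper":1},{"linear":[0,0,-6],"turn":[0,0,0],"gripper":1},{"linear":[0,0,-4],"turn":[0,0,0],"gripper":1},{"linear":[0,0,0],"turn":[0,0,0],"gripper":1}]}'
```

```text
time: 23.6
tool_pos: [0.4425, -0.279, 0.1551]
orientation: [0.001, 0.207, 0.978, -0.0]
contact_force: [-0.6, 0.2, 0.2]
width: 0.0541
grip_force: 63.0
time: 24.35
tool_pos: [0.4415, -0.279, 0.1258]
orientation: [-0.0, 0.208, 0.978, 0.0]
contact_force: [-0.9, 1.0, -0.1]
width: 0.054
grip_force: 63.0
```

```bash
python3 -m inch '{"series":[{"linear":[0.5,1,-3],"turn":[0,0,0],"gripper":1},{"linear":[0,0,-4],"turn":[0,0,0],"gripper":1},{"linear":[0,0,-4],"turn":[0,0,0],"gripper":1},{"linear":[0,0,-2],"turn":[0,0,0],"gripper":1},{"linear":[0,0,0],"turn":[0,0,0],"gripper":1}]}'
python3 -m inch '{"series":[{"linear":[0,0,-2],"turn":[0,0,0],"gripper":1},{"linear":[0,0,-1],"turn":[0,0,0],"gripper":1},{"linear":[0,0,-1],"turn":[0,0,0],"gripper":1},{"linear":[0,0,0],"turn":[0,0,0],"gripper":1}]}'
```

```text
time: 24.98
tool_pos: [0.4424, -0.278, 0.1131]
orientation: [-0.0, 0.208, 0.978, 0.0]
contact_force: [1.2, 0.6, -0.4]
width: 0.0536
grip_force: 63.0
time: 25.48
tool_pos: [0.4424, -0.2783, 0.1094]
orientation: [0.0, 0.208, 0.978, -0.0]
contact_force: [0.2, 0.8, 0.6]
width: 0.0538
grip_force: 63.2
```

```bash
python3 -m inch '{"series":[{"linear":[0,0,-1],"turn":[0,0,0],"gripper":1},{"linear":[0,0,0],"turn":[0,0,0],"gripper":1},{"linear":[0,0,0],"turn":[0,0,0],"gripper":0},{"linear":[0,0,0],"turn":[0,0,0],"gripper":-1},{"linear":[0,0,0],"turn":[0,0,0],"gripper":-1},{"linear":[0,0,10],"turn":[0,0,0],"gripper":-1},{"linear":[0,0,40],"turn":[0,0,0],"gripper":-1},{"linear":[0,0,50],"turn":[0,0,0],"gripper":-1}]}'
python3 -m inch '{"series":[{"linear":[0,0,30],"turn":[0,0,0],"gripper":-1},{"linear":[16,40,0],"turn":[0,0,0],"gripper":-1},{"linear":[22,52,0],"turn":[0,0,0],"gripper":-1},{"linear":[22,52,0],"turn":[0,0,0],"gripper":-1},{"linear":[22,52,0],"turn":[0,0,0],"gripper":-1},{"linear":[22,52,0],"turn":[0,0,0],"gripper":-1},{"linear":[22,52,0],"turn":[0,0,0],"gripper":-1},{"linear":[22,52,0],"turn":[0,0,0],"gripper":-1}]}'
python3 -m inch '{"series":[{"linear":[22,52,0],"turn":[0,0,0],"gripper":-1},{"linear":[17,45,0],"turn":[0,0,0],"gripper":-1},{"linear":[0,0,0],"turn":[0,0,0],"gripper":-1},{"linear":[0,0,0],"turn":[0,0,0],"gripper":-1}]}'
python3 - <<'E'
from h import *
c=viewer.calibration("wrist"); im=viewer.capture("wrist")
s=manip.state(); print(np.round(s["tool_pos"],4))
for d in models.cut_out("cap_red","wrist"): print(round(d["p"],2),box_of(d["region"]), bbox(proj(cyl([.629,.171,.018],CAP),c)))
t=viewer.capture("top"); s=viewer.capture("side")
cv2.imwrite("pics/c6.png",cv2.resize(s[130:340,200:400],(760,600))[:,:,::-1])
near={"top":(398,236),"side":(294,152)}; obs=[]
for n in near:
    L=models.cut_out("cap_yellow",n)
    if L:
        d=min(L,key=lambda d:np.hypot(*(np.array(d["pixel"])-near[n]))); obs.append((viewer.calibration(n),box_of(d["region"]))); print(n,d["pixel"])
if len(obs)==2: print(fit(obs,[.442,-.277,.1]))
E
```

```text
time: 26.48
tool_pos: [0.4413, -0.2778, 0.209]
orientation: [-0.001, 0.208, 0.978, 0.0]
contact_force: [1.1, -0.3, -0.1]
width: 0.0855
grip_force: 0.0
time: 27.48
tool_pos: [0.5909, 0.0752, 0.239]
orientation: [0.0, 0.208, 0.978, -0.0]
contact_force: [1.1, -0.8, -0.6]
width: 0.0853
grip_force: 0.0
time: 27.98
tool_pos: [0.6291, 0.1699, 0.2382]
orientation: [-0.0, 0.208, 0.978, -0.001]
contact_force: [-0.2, 0.6, 0.4]
width: 0.0857
grip_force: 0.0
[0.6293 0.1689 0.2384]
0.74 [255.5 155.5 308.5 212.5] [256.12477743 155.80424154 308.4111519  212.6299105 ]
0.24 [ -0.5  40.5  77.5 119.5] [256.12477743 155.80424154 308.4111519  212.6299105 ]
top [398.8, 237.7]
side [293.4, 151.0]
(array([ 0.44227896, -0.2782612 ,  0.0993469 ]), array([-0.30053354, -0.46733734,  0.28467558,  0.67484487, -0.32879975,
        0.26903996,  0.14203396, -0.22709121]))
```

View pics/c6.png

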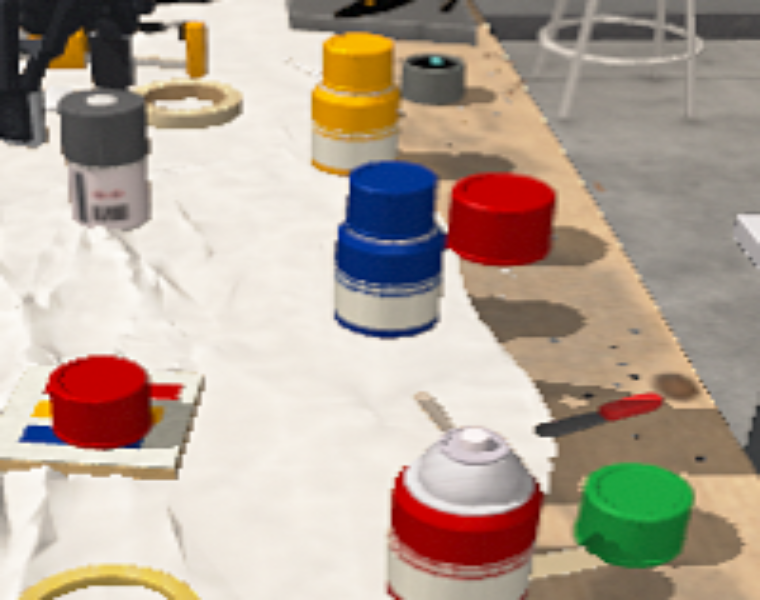

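Yellow and blue caps are seated straight on their cans, and the red cap stands on the board at crop (100,400), as predicted. Picking it up.

```bash
python3 -m inch '{"series":[{"linear":[0,2,-40],"turn":[0,0,0],"gripper":-1},{"linear":[0,0,-55],"turn":[0,0,0],"gripper":-1},{"linear":[0,0,-50],"turn":[0,0,0],"gripper":-1},{"linear":[0,0,-35],"turn":[0,0,0],"gripper":-1},{"linear":[0,0,-20],"turn":[0,0,0],"gripper":-1},{"linear":[0,0,-10],"turn":[0,0,0],"gripper":-1},{"linear":[0,0,0],"turn":[0,0,0],"gripper":-1},{"linear":[0,0,0],"turn":[0,0,0],"gripper":0.3}]}'
python3 -m inch '{"series":[{"linear":[0,0,0],"turn":[0,0,0],"gripper":0.6},{"linear":[0,0,0],"turn":[0,0,0],"gripper":1},{"linear":[0,0,0],"turn":[0,0,0],"gripper":1},{"linear":[0,0,0],"turn":[0,0,0],"gripper":1}]}'
python3 -m inch '{"series":[{"linear":[0,0,5],"turn":[0,0,0],"gripper":1},{"linear":[0,0,20],"turn":[0,0,0],"gripper":1},{"linear":[0,0,40],"turn":[0,0,0],"gripper":1},{"linear":[0,0,50],"turn":[0,0,0],"gripper":1},{"linear":[0,0,45],"turn":[0,0,0],"gripper":1},{"linear":[0,0,25],"turn":[0,0,0],"gripper":1},{"linear":[0,0,0],"turn":[0,0,0],"gripper":1}]}'
```

```text
time: 29.28
tool_pos: [0.6306, 0.1733, 0.0299]
orientation: [0.001, 0.208, 0.978, 0.001]
contact_force: [0.1, 0.9, 0.1]
width: 0.0694
grip_force: 0.0
time: 29.78
tool_pos: [0.6307, 0.1733, 0.0308]
orientation: [0.001, 0.208, 0.978, 0.001]
contact_force: [-2.1, -1.2, 7.8]
width: 0.0525
grip_force: 61.2
time: 30.65
tool_pos: [0.6313, 0.1735, 0.2176]
orientation: [0.003, 0.208, 0.978, 0.002]
contact_force: [-0.3, -0.1, -0.9]
width: 0.053
grip_force: 62.7
```

```bash
python3 - <<'E'
from h import *
t=viewer.capture("top"); s=viewer.capture("side"); ct=viewer.calibration("top"); cs=viewer.calibration("side")
tiles=[];p=[.4464,.326,.136]
for im,c in((t,ct),(s,cs)):
    u=proj([p],c)[0]; i=np.round(u).astype(int); print(np.round(u,1),i)
    tiles.append(cv2.resize(im[i[1]-20:i[1]+20,i[0]-25:i[0]+25],(400,320),interpolation=cv2.INTER_NEAREST))
cv2.imwrite("pics/c7.png",np.hstack(tiles)[:,:,::-1])
E
```

```text
[135.2 232.9] [135 233]
[324.2 281.4] [324 281]
```

View pics/c7.png

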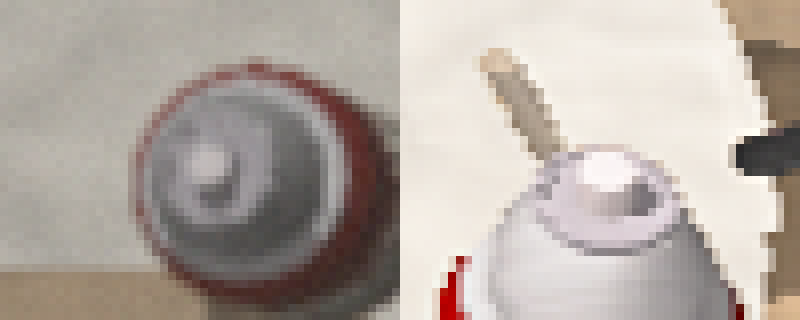

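The red can's nozzle is at top (135.7,232.5) and side (324.4,282), within about 1 mm of (0.4466,0.3257). Carrying the red cap over.

```bash
python3 -m inch '{"series":[{"linear":[-20,16,0],"turn":[0,0,0],"gripper":1},{"linear":[-35,30,0],"turn":[0,0,0],"gripper":1},{"linear":[-38,32,0],"turn":[0,0,0],"gripper":1},{"linear":[-38,32,0],"turn":[0,0,0],"gripper":1},{"linear":[-34,26,0],"turn":[0,0,0],"gripper":1},{"linear":[-19,17,0],"turn":[0,0,0],"gripper":1},{"linear":[0,0,0],"turn":[0,0,0],"gripper":1},{"linear":[0,0,0],"turn":[0,0,0],"gripper":1}]}'
python3 -m inch '{"series":[{"linear":[0,0,-20],"turn":[0,0,0],"gripper":1},{"linear":[0,0,-25],"turn":[0,0,0],"gripper":1},{"linear":[0,0,-13],"turn":[0,0,0],"gripper":1},{"linear":[0,0,0],"turn":[0,0,0],"gripper":1},{"linear":[0,0,0],"turn":[0,0,0],"gripper":1}]}'
```

```text
time: 31.75
tool_pos: [0.4458, 0.3245, 0.2124]
orientation: [-0.0, 0.208, 0.978, -0.001]
contact_force: [0.4, -1.3, -0.1]
width: 0.0529
grip_force: 62.7
time: 32.38
tool_pos: [0.4461, 0.3259, 0.156]
orientation: [0.0, 0.208, 0.978, 0.0]
contact_force: [0.2, 0.5, -0.3]
width: 0.0527
grip_force: 62.7
```

```bash
python3 -m inch '{"series":[{"linear":[0,0,-5],"turn":[0,0,0],"gripper":1},{"linear":[0,0,-6],"turn":[0,0,0],"gripper":1},{"linear":[0,0,-6],"turn":[0,0,0],"gripper":1},{"linear":[0,0,-6],"turn":[0,0,0],"gripper":1},{"linear":[0,0,-4],"turn":[0,0,0],"gripper":1},{"linear":[0,0,0],"turn":[0,0,0],"gripper":1}]}'
python3 -m inch '{"series":[{"linear":[0,0,-4],"turn":[0,0,0],"gripper":1},{"linear":[0,0,-4],"turn":[0,0,0],"gripper":1},{"linear":[0,0,-4],"turn":[0,0,0],"gripper":1},{"linear":[0,0,-2],"turn":[0,0,0],"gripper":1},{"linear":[0,0,0],"turn":[0,0,0],"gripper":1}]}'
```

```text
time: 33.12
tool_pos: [0.445, 0.3257, 0.1278]
orientation: [-0.0, 0.208, 0.978, -0.0]
contact_force: [0.5, -0.8, 0.6]
width: 0.0526
grip_force: 62.7
time: 33.75
tool_pos: [0.4451, 0.3258, 0.1141]
orientation: [-0.0, 0.208, 0.978, -0.0]
contact_force: [-0.2, 0.0, 0.1]
width: 0.0527
grip_force: 62.7
```

```bash
python3 -m inch '{"series":[{"linear":[0,0,-1],"turn":[0,0,0],"gripper":1},{"linear":[0,0,-1],"turn":[0,0,0],"gripper":1},{"linear":[0,0,-1],"turn":[0,0,0],"gripper":1},{"linear":[0,0,0],"turn":[0,0,0],"gripper":1}]}'
```

```text
time: 34.25
tool_pos: [0.4457, 0.3261, 0.1128]
orientation: [0.0, 0.208, 0.978, 0.0]
contact_force: [-2.4, -2.8, 10.2]
width: 0.0529
grip_force: 64.2
```

Seated (10 N). Releasing and retreating.

```bash
python3 -m inch '{"series":[{"linear":[0,0,0],"turn":[0,0,0],"gripper":0},{"linear":[0,0,0],"turn":[0,0,0],"gripper":-1},{"linear":[0,0,0],"turn":[0,0,0],"gripper":-1},{"linear":[0,0,10],"turn":[0,0,0],"gripper":-1},{"linear":[0,0,40],"turn":[0,0,0],"gripper":-1},{"linear":[0,0,50],"turn":[0,0,0],"gripper":-1},{"linear":[0,0,30],"turn":[0,0,0],"gripper":-1},{"linear":[0,-40,0],"turn":[0,0,0],"gripper":-1}]}'
python3 -m inch '{"series":[{"linear":[0,-50,0],"turn":[0,0,0],"gripper":-1},{"linear":[0,-50,0],"turn":[0,0,0],"gripper":-1},{"linear":[0,-20,0],"turn":[0,0,0],"gripper":-1},{"linear":[0,0,0],"turn":[0,0,0],"gripper":-1},{"linear":[0,0,0],"turn":[0,0,0],"gripper":-1},{"linear":[0,0,0],"turn":[0,0,0],"gripper":-1}]}'
python3 - <<'E'
from h import *
t=viewer.capture("top"); s=viewer.capture("side")
near={"top":(136,235),"side":(323,288)}; obs=[]
for n in near:
    d=min(models.cut_out("cap_red",n),key=lambda d:np.hypot(*(np.array(d["pixel"])-near[n]))); obs.append((viewer.calibration(n),box_of(d["region"]))); print(d["pixel"])
print(fit(obs,[.446,.326,.1]))
cv2.imwrite("pics/c8.png",cv2.resize(s[130:350,200:400],(720,600))[:,:,::-1]); cv2.imwrite("pics/c9.png",t[:,:,::-1])
E
```

```text
time: 35.25
tool_pos: [0.4463, 0.29, 0.2452]
orientation: [0.002, 0.205, 0.979, 0.003]
contact_force: [0.6, -0.7, -0.3]
width: 0.0858
grip_force: 0.0
time: 36.0
tool_pos: [0.4451, 0.1674, 0.2414]
orientation: [-0.0, 0.207, 0.978, 0.0]
contact_force: [0.7, 1.2, 1.0]
width: 0.0852
grip_force: 0.0
[271.0, 234.2]
[325.1, 285.1]
(array([ 0.41195764,  0.02444923, -0.15569663]), array([  0.39535351,  25.41282633,  -3.52930204,  20.33970132,
        -6.03517466,   0.80624306, -17.8979788 , -14.25153434]))
```

View pics/c8.png

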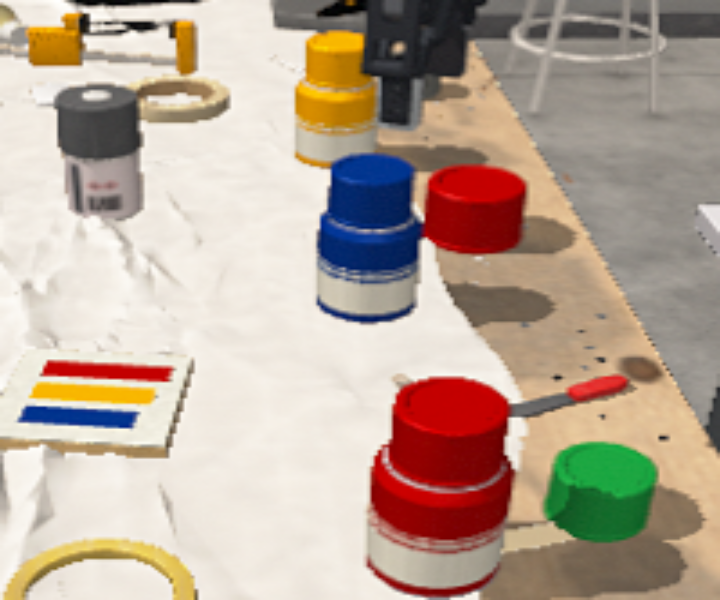

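All three caps sit straight and fully down on the cans of their own colour. The red is at crop (450,420), the blue at (370,190) and the yellow at (335,60). The grey can is untouched and the gripper is clear. The last fit had matched the wrong top detection, so I disregard it.

```bash
python3 -c "
from plant import manip; print(manip.job_done())"
```

```text
the job is handed in; nothing more can be done
None
```

I put the red, yellow and blue caps back on the cans of their own colour and handed the job in at about 36 s of the 109 s allowed. The last side-camera picture shows all three seated straight and fully down, but the hand-in gave no verdict, and the red cap's final position was judged by eye and 10 N seating contact because its last camera fit failed.

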